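Lock the depth stop of a drilling jig

TASK

Slide the wooden-handled spanner fully onto the brass stop nut and lay it flat on the jig board with its shank alongside the brass post, so that the post keeps the stop nut from turning. Let go of the spanner, then turn the red knurled jam nut clockwise until it is firmly tight against the stop nut, without forcing it and without losing the stop nut's setting. Leave the spanner in place on the nut, and do not disturb the other things on the bench.

Things in the scene. Friction and masses are not known exactly. Their poses are not given: they have to be found in the camera images.
- jig: Fixed plywood board 12 mm thick on the bench. Origin at its underside on the axis of an upright 16 mm steel stud (top 79 mm above the bench); z up. It spans x -75..75, y -205..55 mm about the stud. On the stud sit the brass stop nut and, above it, the red jam nut. The spanner belongs on the board with its handle towards the jig's -y.
- post: Fixed brass pin on the board, 14 mm diameter, 30 mm tall. Origin at its foot, at x -16.2, y -80 mm in the jig's frame, axes as the jig's. A spanner on the stop nut, straight along the jig's y, has its shank on the +x side of this post, 1.2 mm clear; when the nut is dragged clockwise (from above) the shank bears on the post.
- stop_nut: Brass hexagon nut on the stud, 32 mm across flats, 37 across corners, 20 mm high. Origin on the stud axis at its underside, 1 mm above the board. Its x axis (normal to two flats) starts parallel to the jig's x, so a corner points to the jig's -y. It turns on the stud with 0.12 N m of friction; its setting is lost if it turns more than 0.3 rad from its start.
- jam_nut: Red knurled round head 46 mm in diameter, 27 mm high, on a steel neck 28 mm in diameter, 13 mm high. Origin on the stud axis at its underside, 34 mm above the bench; top at 74 mm. Turns with 0.1 N m of friction and does not visibly rise or fall. Somewhere 0.3 to 1.2 rad clockwise (from above) of its start it begins to bear on the stop nut: where must be felt.
- jam_grip (a point): On the jam nut's axis, 28 mm above its underside (62 mm above the bench): grip the round head here. Once it bears, torque climbs over 0.15 to 0.35 rad, spanner slack included. Firmly tight: the hand's torque held at 0.5 to 1.0 N m for half a second (while it runs free it is within 0.1 N m either way); past 1.2 N m it is over-tightened. Once tight it stays tight when let go.
- spanner: Loose open-ended steel spanner, wooden handle, about 0.25 kg. Origin: jaw centre, underside; mouth opens to +x, handle along -x, z up. Slot 33.6 mm wide, bottom at x -19; prongs 9 mm thick, 14 high, ends at x +10; head 51.6 wide, back at x -29. Shank 16 wide, z 3..11, to x -100. Handle 22 wide, 26 high (z 0..26), x -100 to -195 mm. Centre of mass near x -95.
- spanner_grip (a point): Good grasp on the handle: 135 mm behind the jaw centre, 13 mm above the underside. Fully on the nut, the spanner's origin is on the stud axis, its +x along the jig's +y, its underside on the board (12 mm above the bench). To slide on, start with its origin 31 to 42 mm out along the jig's -y (farther out the head meets the post). Push with less than 30 N.
- glue_bottle: Loose white glue bottle, 56 mm in diameter, 160 mm tall, origin at its foot. Leave alone.
- offcut: Loose pale wood offcut, 60 x 90 x 45 mm, origin under its centre. Leave alone.
- tin: Loose open blue tin, 72 mm in diameter, 80 mm tall, origin under its centre. Leave alone.
Not all that is in view belongs to the job. Of the things that look like the spanner, the largest one is meant.

How it is judged:
By the outcome, as a careful person would: the job done as asked, in the order asked, and still so for the second after the job is handed in, with the robot touching nothing.
It also fails if it takes over 72 s, if anything falls off the work surface, if the arm or the gripper's body presses on something with over 40 N, if the wrist force passes 120 N, or if a joint passes its speed limit or range.

ROBOT

A 6-joint arm with a two-finger parallel gripper is mounted at the origin on the work surface. World frame = base frame: x ahead of the robot, y to its left, z up, the work surface at z = 0. Lengths are in mm, angles in rad, forces in N, time in s.
With the tool pointing down it reaches from about 350 to 975 mm from the base axis. Payload 7.1 kg.
Tool frame: the origin (TCP) lies at the very end of the fingers, on their centre line; the grasp point (between the pads) lies 19 mm behind it; y points along the fingers, z is the direction in which the jaws open and shut, and the axes are right-handed (so a half turn about y gives the same grasp; the last joint's range is limited). The gripper opens to 88 mm and grips with 3 to 60 N. Pads are 20 mm wide; open, the fingers measure 115 mm over their backs; the gripper's body (75 mm by 178 mm) begins 61 mm behind the grasp point.
Start: joints at [1.233, 0.423, 1.63, -0, 1.089, -0.019], TCP at [195.86, 593.501, 222.675] pointing down, gripper open.
Joint ranges: [-3, 3], [-0.9, 2.11], [0.09, 2.58], [-1.31, 4.45], [0.11, 2.69], [-2.54, 2.54]. Speed limits (rad/s): [2.39, 2.39, 3.01, 3.14, 3.14, 3.14].

INTERFACE

Orientations are given as a rotation vector (axis times angle).
In Python, from workcell import ctrl gives the robot as it stands.
- The arm moves only by the shell command python3 -m jog 'ROWS'. ROWS is JSON, a list of rows, each a list of 3 entries, a list of its own where there are three numbers: the opening, from 0 (shut) to 1 (fully open), then the shift along the tool's x, y, z in cm, then the turn, a rotation vector about the tool's x, y, z in rad. In form: [[claw, [dx, dy, dz], [wx, wy, wz]], ...]. A call has 1 to 8 rows; each row is the pose to reach, as a shift and turn from the pose commanded when the call began, along the tool's axes at that moment; what a row does not reach only later rows make up. A row lasts 1/10 s, in which the tool goes at most 50 mm and 8.59 degrees, less where a joint would pass 70% of its speed; a pose out of reach is approached as far as the arm can. A call with a gripper value outside its range is refused whole. The fingers move at their own pace and stop on an object; the grip force is fixed at half the most. Time passes only in rows, so rows that repeat a pose let the fingers close. It gives the time, the measured TCP pose, the force and the opening at its end, in the units of the state.
- ctrl.get_obs(): the state, without advancing time (a new reading comes with each control period).
- ctrl.get_image(name): name is "scene" or "top" or "wrist"; returns a dict with "color" (420x560x3 uint8, red, green, blue), "z_map" (420x560 float32, mm along the optical axis (not along the pixel's ray), 0 where there is no reading), "fx", "fy", "cx", "cy" (pixels), "pose" (4x4, takes a point from camera to world coordinates). Camera axes: x right, y down, z forward; pixel columns grow to the right and rows downward; lengths in mm; the calibration is good to about 2 mm. A picture is of the moment at which its call begins.
- ctrl.close_job(): hands the job in, once; it reports no verdict.
The state is a dict: "t": time; "qpos": joint angles; "qvel": joint speeds; "joint_torque": joint torques, N m; "ee_pos": TCP position; "orientation": TCP orientation; "ft_force": force on the tool from outside, world axes, zero at the start; "moment": the same for the moment, N m; "width": finger opening in mm.
Only numpy, scipy, OpenCV 4.12 (cv2) and the standard library are available. Lean on these libraries where they do the work, as an engineer would, in place of code of your own. Each camera call takes 0.05 s, during which the arm holds its last target.

## Working session

There is one attempt and no reset: what is moved stays moved. The work goes in short steps, Python scripts to look and compute and a shell command to move; the robot and the scene stay as the last step left them, time stands still between calls to the robot, and variables do not carry over. Pictures are saved under pics/ and viewed, and the job is handed in when it is done.

```bash
ls; mkdir -p pics
python3 - <<'E'
from workcell import ctrl
import cv2
print(ctrl.get_obs())
for n in ["scene","top","wrist"]:
    im=ctrl.get_image(n); cv2.imwrite(f"pics/{n}0.png",im["color"][:,:,::-1]); print(n,im["fx"],im["cx"],im["cy"],im["pose"].round(3).tolist())
E
```

```text
pics
{'t': 0.0, 'qpos': array([ 1.23300821e+00,  4.23793799e-01,  1.63067578e+00,  1.70119445e-05,
        1.08862077e+00, -1.89950568e-02]), 'qvel': array([ 0.00043981, -0.00058248, -0.0011399 ,  0.00204444, -0.00111659,
        0.00040006]), 'joint_torque': array([ 1.63465851e-03, -5.44624364e+01, -2.73668629e+01,  6.43143221e-02,
        2.26092304e-02, -9.44951194e-05]), 'ee_pos': array([195.67279187, 592.99754147, 221.93666453]), 'orientation': array([-1.5577514 ,  0.25046568, -0.25002331]), 'ft_force': array([-0.59937262,  1.21174122,  0.18029611]), 'moment': array([0.0069894 , 0.01315805, 0.04548242]), 'width': 87.56051894347645}
scene 394.30971838680745 283.2261964135723 211.42480864796832 [[0.581, 0.524, -0.623, 1197.297], [0.814, -0.391, 0.43, -383.351], [-0.018, -0.757, -0.653, 728.018], [0.0, 0.0, 0.0, 1.0]]
top 516.3402460693861 285.7277837270741 207.41262046157343 [[-0.011, -0.989, 0.148, 381.723], [-1.0, 0.011, 0.0, 53.093], [-0.002, -0.148, -0.989, 1433.515], [0.0, 0.0, 0.0, 1.0]]
wrist 296.89130098700184 273.6689370160296 206.76161483362867 [[0.314, 0.909, 0.274, 119.953], [0.95, -0.3, -0.092, 618.231], [-0.001, 0.289, -0.957, 383.26], [0.0, 0.0, 0.0, 1.0]]
```

View pics/scene0.png

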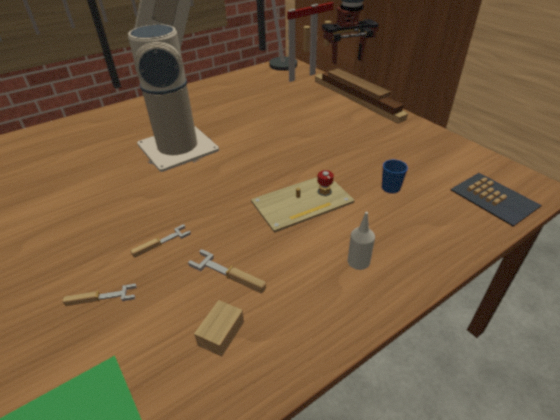

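View pics/top0.png

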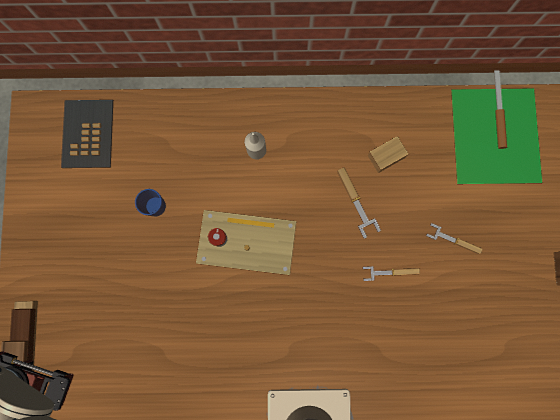

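View pics/wrist0.png

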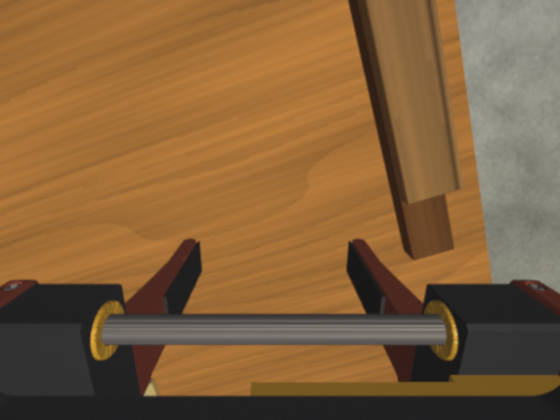

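Candidates in the top view that look like the spanner: A (358,200), B (455,240), C (393,272). A is the largest, so I'll crop that one and measure it.

```bash
cat > h.py <<'E'
import numpy as np, cv2
from workcell import ctrl
from scipy.spatial.transform import Rotation as R
def ray(im,uv,z):
    uv=np.atleast_2d(np.asarray(uv,float)); P=im["pose"]
    d=np.c_[(uv[:,0]-im["cx"])/im["fx"],(uv[:,1]-im["cy"])/im["fy"],np.ones(len(uv))]@P[:3,:3].T
    o=P[:3,3]; return o+d*((z-o[2])/d[:,2])[:,None]
def proj(im,p):
    P=im["pose"]; c=(np.atleast_2d(p)-P[:3,3])@P[:3,:3]
    return np.c_[c[:,0]/c[:,2]*im["fx"]+im["cx"],c[:,1]/c[:,2]*im["fy"]+im["cy"]]
def tool():
    o=ctrl.get_obs(); return o["ee_pos"],R.from_rotvec(o["orientation"]),o
E
python3 - <<'E'
from h import *
im=ctrl.get_image("top"); c=im["color"][:,:,::-1]
a=cv2.resize(c[160:250,325:425],None,fx=4,fy=4,interpolation=cv2.INTER_CUBIC)
b=cv2.resize(c[200:285,190:300],None,fx=3.6,fy=3.6,interpolation=cv2.INTER_CUBIC)
H=max(a.shape[0],b.shape[0]);pad=lambda x:np.pad(x,((0,H-x.shape[0]),(0,0),(0,0)))
cv2.imwrite("pics/crop1.png",np.hstack([pad(a),pad(b)]))
hsv=cv2.cvtColor(im["color"],cv2.COLOR_RGB2HSV)
for p in [(348,185),(352,195),(360,210),(368,228),(300,180),(240,255),(217,232),(247,247)]: print(p,hsv[p[1],p[0]],im["z_map"][p[1],p[0]])
E
```

```text
(348, 185) [ 17 119 159] 1431.0507
(352, 195) [ 18 119 161] 1431.013
(360, 210) [ 12   9 149] 1436.561
(368, 228) [ 14 152 134] 1438.4523
(300, 180) [ 15 153 135] 1463.7738
(240, 255) [ 21  98 153] 1417.0002
(217, 232) [  4 143 130] 1363.9
(247, 247) [ 19 151 149] 1390.8168
```

View pics/crop1.png

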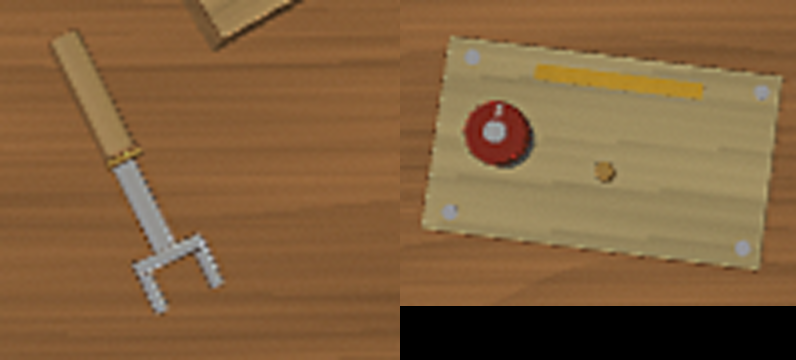

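Crop: A is the large spanner, with a wooden handle at (341..357,168..199) and an open jaw at about (369,228). On the jig, the red jam nut is at (215,236) and the brass post at (247,247).

Run:
```python
from h import *
im=ctrl.get_image("top"); hsv=cv2.cvtColor(im["color"],cv2.COLOR_RGB2HSV).astype(int)
H,S,V=hsv[...,0],hsv[...,1],hsv[...,2]
def roi(m,x0,x1,y0,y1):
    k=np.zeros_like(m); k[y0:y1,x0:x1]=1; return (m&k.astype(bool)).astype(np.uint8)
def big(m):
    cs,_=cv2.findContours(m,cv2.RETR_EXTERNAL,cv2.CHAIN_APPROX_NONE); return max(cs,key=cv2.contourArea)
h=roi((S<138)&(S>60)&(V>140),330,366,162,204)
hc=big(h); ys,xs=np.nonzero(h); print("handle rect",cv2.minAreaRect(hc))
w=ray(im,cv2.boxPoints(cv2.minAreaRect(hc)),26)[:,:2]; print(w.round(1).tolist())
pts=ray(im,np.c_[xs,ys],26)[:,:2]; l=cv2.fitLine(pts.astype(np.float32),cv2.DIST_L2,0,.01,.01).ravel();print("handle line",l, pts.mean(0))
s=roi(S<60,345,400,190,245); ys,xs=np.nonzero(s)
sp=ray(im,np.c_[xs,ys],12)[:,:2]; 
r=cv2.minAreaRect(sp.astype(np.float32));print("steel rect",r)
d=l[:2]; d=d if d[0]<0 else -d  # handle->jaw : toward -x
t=(sp-pts.mean(0))@d; n=(sp-pts.mean(0))@np.array([-d[1],d[0]])
ht=(pts-pts.mean(0))@d
print("t range handle",ht.min(),ht.max(),"steel",t.min(),t.max(),"n",n.min(),n.max())
k=(t<90)&(t>55); print("shank n mean",n[k].mean(), "head n mid",(n.min()+n.max())/2, "ang",np.arctan2(d[1],d[0]))
# board
b=roi((H>=18)&(S<120)&(V>100),185,305,200,285); b=cv2.morphologyEx(b,cv2.MORPH_CLOSE,np.ones((15,15)))
bp=ray(im,big(b)[:,0],12)[:,:2].astype(np.float32); r=cv2.minAreaRect(bp); print("board",r)
# red
m=roi(((H<8)|(H>172))&(S>120),200,235,220,255); c=big(m); (e)=cv2.minEnclosingCircle(c); M=cv2.moments(c); u=(M['m10']/M['m00'],M['m01']/M['m00'])
c2=big(m); print("red",e,u,ray(im,u,74)[0])
# post
m=roi((S>115)&(H>16)&(H<24),240,255,240,254); ys,xs=np.nonzero(m); print("post",len(xs),xs.mean(),ys.mean(),ray(im,(xs.mean(),ys.mean()),38)[0])
```

```text
handle rect ((347.4000244140625, 182.80001831054688), (32.199378967285156, 6.260990142822266), 63.43495178222656)
[[697.1, -91.7], [704.9, -107.5], [623.0, -145.1], [615.3, -129.4]]
handle line [ 9.0711004e-01  4.2089352e-01  6.5930432e+02 -1.1824402e+02] [ 659.30432372 -118.24402092]
steel rect ((565.59326171875, -162.8280487060547), (103.55609893798828, 51.329017639160156), 24.55377197265625)
t range handle -45.56139353013187 44.52632881062151 steel 51.967166728284425 155.65544012953703 n -24.789028687653186 26.556177591043223
shank n mean 0.765799103386725 head n mid 0.8835744516950186 ang -2.7071626
board ((500.3789978027344, 164.17506408691406), (259.1464538574219, 148.51705932617188), 82.29588317871094)
red ((216.7608642578125, 236.7608642578125), 8.936185836791992) (216.5721271393643, 236.87204563977178) [508.97984586 236.87526007  74.        ]
post 27 246.40740740740742 247.44444444444446 [482.79944804 160.86209197  38.        ]
```

```bash
cat >> h.py <<'E'
def Rt(yaw):  # tool x heading yaw, tool y down
    x=np.array([np.cos(yaw),np.sin(yaw),0]);y=np.array([0,0,-1.]);return R.from_matrix(np.c_[x,y,np.cross(x,y)])
def go(p,yaw):
    q,r,o=tool(); s=r.inv().apply(np.array(p)-q)/10; w=(r.inv()*Rt(yaw)).as_rotvec()
    print("shift cm",s.round(2).tolist(),"turn",w.round(3).tolist())
def st():
    q,r,o=tool(); m=r.as_matrix(); print("t",round(o["t"],2),"p",q.round(1),"yaw",round(np.arctan2(m[1,0],m[0,0]),3),"ydir",m[:,1].round(3),"F",o["ft_force"].round(1),"M",o["moment"].round(3),"w",round(o["width"],1),"q",o["qpos"].round(2))
E
python3 - <<'E'
from h import *
st()
th=-2.709
for y in (th,th+np.pi): go([650,-123,160],y)
E
```

```text
t 0.25 p [195.8 593.3 222.3] yaw -0.319 ydir [-0.    -0.001 -1.   ] F [-0.2  0.4  0.5] M [0.038 0.01  0.02 ] w 87.8 q [ 1.23  0.42  1.63 -0.    1.09 -0.02]
shift cm [65.58, 6.27, -53.78] turn [0.0, 2.39, 0.001]
shift cm [65.58, 6.27, -53.78] turn [0.001, -0.751, -0.0]
```

```bash
python3 -m jog '[[1,[65.6,2,-53.8],[0,-0.751,0]],[1,[65.6,2,-53.8],[0,-0.751,0]],[1,[65.6,2,-53.8],[0,-0.751,0]],[1,[65.6,2,-53.8],[0,-0.751,0]],[1,[65.6,2,-53.8],[0,-0.751,0]],[1,[65.6,2,-53.8],[0,-0.751,0]],[1,[65.6,2,-53.8],[0,-0.751,0]],[1,[65.6,2,-53.8],[0,-0.751,0]]]'; python3 -c "
from h import *
st(); go([650,-123,160],.4326)"
```

```text
t: 1.05
ee_pos: [405.5, 263.1, 213.7]
orientation: [-1.544, -0.34, 0.339]
ft_force: [1.1, -0.1, 0.3]
width: 87.9
t 1.05 p [405.5 263.1 213.7] yaw 0.433 ydir [ 0.001  0.    -1.   ] F [ 1.1 -0.1  0.3] M [ 0.05  -0.05   0.003] w 87.9 q [ 0.55  0.23  1.94 -0.    0.97 -1.45]
shift cm [6.01, 5.37, -45.31] turn [-0.0, 0.0, 0.001]
```

```bash
python3 -m jog '[[1,[6,5,-45],[0,0,0]],[1,[6,5,-45],[0,0,0]],[1,[6,5,-45],[0,0,0]],[1,[6,5,-45],[0,0,0]],[1,[6,5,-45],[0,0,0]],[1,[6,5,-45],[0,0,0]],[1,[6,5,-45],[0,0,0]],[1,[6,5,-45],[0,0,0]]]'; python3 -m jog '[[1,[0,0,0],[0,0,0]]]'; python3 -c "
from h import *
st(); go([650,-123,160],.4326)"
```

```text
t: 1.85
ee_pos: [618.3, -73.1, 169.4]
orientation: [-1.544, -0.339, 0.339]
ft_force: [0.5, -0.2, 0.5]
width: 87.6
t: 1.95
ee_pos: [620.1, -75.9, 169.0]
orientation: [-1.546, -0.337, 0.335]
ft_force: [1.1, -0.4, -0.7]
width: 87.7
t 1.95 p [620.1 -75.9 169. ] yaw 0.428 ydir [ 0.002 -0.001 -1.   ] F [ 1.1 -0.4 -0.7] M [ 0.027  0.044 -0.025] w 87.7 q [-0.14  0.48  1.67 -0.    0.98 -2.14]
shift cm [0.77, 0.91, -5.53] turn [0.002, -0.005, 0.001]
```

```bash
python3 -m jog '[[1,[0.8,0.9,-5.5],[0,-0.005,0]],[1,[0.8,0.9,-5.5],[0,-0.005,0]],[1,[0.8,0.9,-5.5],[0,-0.005,0]]]'; python3 -c "
from h import *
st(); go([650,-123,160],.4326)
im=ctrl.get_image('wrist'); cv2.imwrite('pics/w1.png',im['color'][:,:,::-1])
print(proj(im,[[650,-123,26],[527.5,-180.3,14],[650,-123,160]]))"
```

```text
t: 2.25
ee_pos: [647.6, -118.1, 160.1]
orientation: [-1.543, -0.341, 0.342]
ft_force: [0.6, 0.0, -0.9]
width: 88.1
t 2.25 p [ 647.6 -118.1  160.1] yaw 0.436 ydir [-0.001  0.    -1.   ] F [ 0.6  0.  -0.9] M [ 0.034  0.021 -0.019] w 88.1 q [-0.2   0.54  1.59  0.    1.01 -2.21]
shift cm [0.01, 0.01, -0.54] turn [-0.001, 0.003, -0.001]
[[268.24785947 198.1586913 ]
 [267.35741372  55.50076285]
 [264.70154361 256.65907288]]
```

View pics/w1.png

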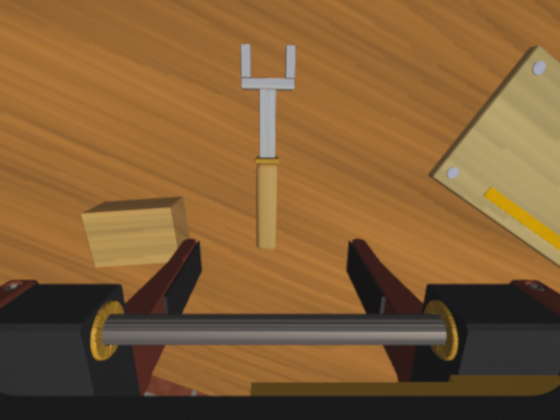

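```bash
python3 -m jog '[[1,[0,5,0],[0,0,0]],[1,[0,10,0],[0,0,0]],[1,[0,11,0],[0,0,0]],[1,[0,11,0],[0,0,0]],[1,[0,11,0],[0,0,0]]]'; python3 -c "
from h import *
st(); go([650,-123,4],.4326)"
```

```text
t: 2.8
ee_pos: [649.0, -117.1, 52.9]
orientation: [-1.544, -0.345, 0.342]
ft_force: [0.1, -0.3, 0.1]
width: 87.7
t 2.8 p [ 649.  -117.1   52.9] yaw 0.438 ydir [ 0.002 -0.    -1.   ] F [ 0.1 -0.3  0.1] M [0.059 0.005 0.036] w 87.7 q [-0.2   0.68  1.63  0.    0.82 -2.21]
shift cm [-0.17, 4.89, -0.57] turn [0.001, 0.005, 0.002]
```

```bash
python3 -m jog '[[1,[-0.1,2.5,-0.57],[0,0.005,0]],[1,[-0.1,4.85,-0.57],[0,0.005,0]],[1,[-0.1,4.85,-0.57],[0,0.005,0]],[1,[-0.1,4.85,-0.57],[0,0.005,0]]]'; python3 -c "
from h import *
st(); go([650,-123,4],.4326)
im=ctrl.get_image('wrist'); cv2.imwrite('pics/w2.png',im['color'][:,:,::-1])"
```

```text
t: 3.2
ee_pos: [650.5, -123.3, 4.4]
orientation: [-1.545, -0.341, 0.337]
ft_force: [0.1, 0.1, 0.4]
width: 87.8
t 3.2 p [ 650.5 -123.3    4.4] yaw 0.432 ydir [ 0.002 -0.    -1.   ] F [0.1 0.1 0.4] M [0.105 0.037 0.025] w 87.8 q [-0.21  0.76  1.63  0.    0.75 -2.21]
shift cm [-0.04, 0.04, 0.05] turn [0.001, -0.0, 0.002]
```

View pics/w2.png

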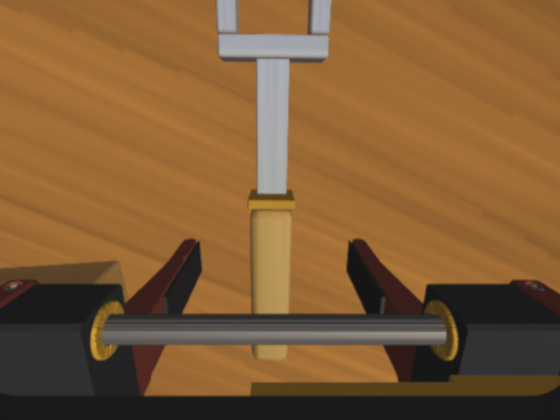

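The handle is centred between the fingers (col 271, finger midpoint 274). I'm closing.

```bash
python3 -m jog '[[0,[0,0,0],[0,0,0]],[0,[0,0,0],[0,0,0]],[0,[0,0,0],[0,0,0]],[0,[0,0,0],[0,0,0]],[0,[0,0,0],[0,0,0]],[0,[0,0,0],[0,0,0]],[0,[0,0,0],[0,0,0]],[0,[0,0,0],[0,0,0]]]'; python3 -c "
from h import *
st()"
```

```text
t: 4.05
ee_pos: [649.2, -123.2, 2.1]
orientation: [-1.544, -0.339, 0.339]
ft_force: [-0.5, -0.1, 0.2]
width: 27.4
t 4.05 p [ 649.2 -123.2    2.1] yaw 0.432 ydir [-0.  0. -1.] F [-0.5 -0.1  0.2] M [ 0.035 -0.017 -0.004] w 27.4 q [-0.21  0.76  1.63 -0.    0.75 -2.21]
```

```bash
python3 -m jog '[[0,[0,0,0],[0,0,0]],[0,[0,0,0],[0,0,0]],[0,[0,0,0],[0,0,0]],[0,[0,0,0],[0,0,0]]]'; python3 -m jog '[[0,[0,-2,0],[0,0,0]],[0,[0,-6,0],[0,0,0]],[0,[0,-10,0],[0,0,0]],[0,[0,-10,0],[0,0,0]],[0,[0,-10,0],[0,0,0]],[0,[0,-10,0],[0,0,0]]]';python3 -c "
from h import *
st()
im=ctrl.get_image('wrist'); cv2.imwrite('pics/w3.png',im['color'][:,:,::-1])"
```

```text
t: 4.45
ee_pos: [649.3, -123.2, 2.2]
orientation: [-1.544, -0.339, 0.339]
ft_force: [0.8, -1.2, -1.9]
width: 21.8
t: 5.05
ee_pos: [647.8, -122.8, 100.4]
orientation: [-1.543, -0.337, 0.341]
ft_force: [-0.0, 0.4, -3.4]
width: 21.6
t 5.05 p [ 647.8 -122.8  100.4] yaw 0.432 ydir [-0.003  0.001 -1.   ] F [-0.   0.4 -3.4] M [ 0.102 -0.023 -0.019] w 21.6 q [-0.21  0.62  1.62  0.    0.91 -2.21]
```

View pics/w3.png

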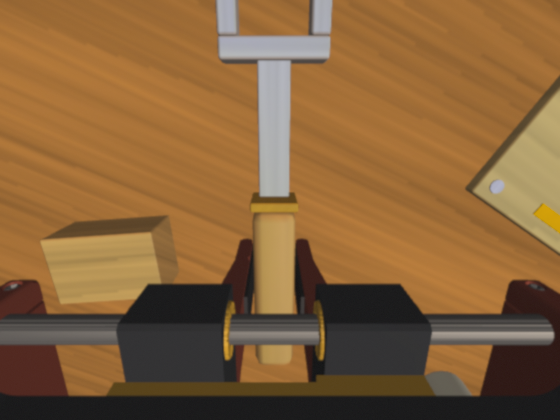

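```bash
python3 -c "
from h import *
st(); go([486.9,68.8,90],-1.7052)"
```

```text
t 5.1 p [ 647.7 -122.8  100.1] yaw 0.432 ydir [-0.004  0.001 -1.   ] F [ 0.6 -0.5 -2.8] M [ 0.145 -0.091 -0.007] w 21.6 q [-0.21  0.62  1.62  0.    0.91 -2.21]
shift cm [-6.57, 1.09, 24.13] turn [0.002, 2.137, -0.004]
```

```bash
python3 -m jog '[[0,[-6.6,0.6,24.1],[0,2.137,0]],[0,[-6.6,0.6,24.1],[0,2.137,0]],[0,[-6.6,0.6,24.1],[0,2.137,0]],[0,[-6.6,0.6,24.1],[0,2.137,0]],[0,[-6.6,0.6,24.1],[0,2.137,0]],[0,[-6.6,0.6,24.1],[0,2.137,0]],[0,[-6.6,0.6,24.1],[0,2.137,0]],[0,[-6.6,0.6,24.1],[0,2.137,0]]]';python3 -c "
from h import *
st(); go([486.9,68.8,90],-1.7052)"
```

```text
t: 5.9
ee_pos: [487.1, 68.4, 95.0]
orientation: [-1.488, 0.6, -0.597]
ft_force: [0.5, -0.8, -2.8]
width: 21.3
t 5.9 p [487.1  68.4  95. ] yaw -0.765 ydir [-0.003 -0.    -1.   ] F [ 0.5 -0.8 -2.8] M [-0.109 -0.093 -0.083] w 21.3 q [ 0.12  0.43  2.   -0.    0.71 -0.69]
shift cm [-0.04, 0.5, 0.02] turn [0.003, 0.94, -0.001]
```

```bash
python3 -m jog '[[0,[0,0,0],[0,0.94,0]],[0,[0,0,0],[0,0.94,0]],[0,[0,0,0],[0,0.94,0]],[0,[0,0,0],[0,0.94,0]],[0,[0,0,0],[0,0.94,0]],[0,[0,0,0],[0,0.94,0]],[0,[0,0,0],[0,0.94,0]],[0,[0,0,0],[0,0.94,0]]]';python3 -c "
from h import *
st(); go([486.9,68.8,60],-1.7052)
im=ctrl.get_image('wrist'); cv2.imwrite('pics/w4.png',im['color'][:,:,::-1])"
```

```text
t: 6.7
ee_pos: [487.3, 67.8, 94.9]
orientation: [-1.148, 1.306, -1.303]
ft_force: [-0.4, -0.2, -3.2]
width: 21.9
t 6.7 p [487.3  67.8  94.9] yaw -1.701 ydir [-0.003 -0.    -1.   ] F [-0.4 -0.2 -3.2] M [-0.184  0.049 -0.034] w 21.9 q [ 0.11  0.43  2.   -0.    0.71  0.24]
shift cm [-0.09, 3.49, -0.05] turn [0.003, 0.005, 0.001]
```

View pics/w4.png

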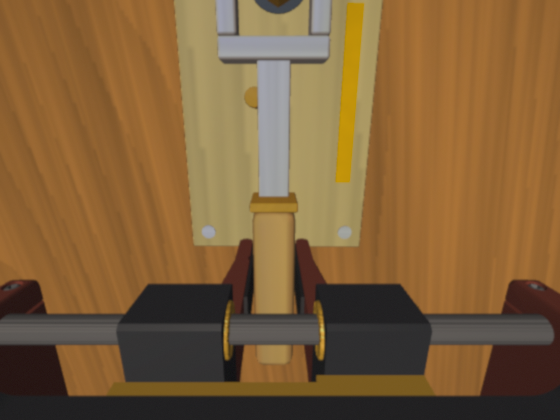

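```bash
python3 -m jog '[[0,[0.1,3.9,0],[0,0.005,0]],[0,[0.1,3.9,0],[0,0.005,0]],[0,[0.1,3.9,0],[0,0.005,0]]]';python3 - <<'E'
from h import *
st()
im=ctrl.get_image('wrist'); cv2.imwrite('pics/w5.png',im['color'][:,:,::-1])
s=ctrl.get_image('scene'); c=s['color'][:,:,::-1]; cv2.imwrite('pics/s5.png',cv2.resize(c[150:260,220:380],None,fx=5,fy=5,interpolation=cv2.INTER_CUBIC))
E
```

```text
t: 7.05
ee_pos: [487.1, 66.9, 56.6]
orientation: [-1.146, 1.309, -1.306]
ft_force: [-0.6, -0.8, -3.2]
width: 21.8
t 7.05 p [487.1  66.9  56.6] yaw -1.705 ydir [-0.003 -0.    -1.   ] F [-0.6 -0.8 -3.2] M [-0.156  0.094 -0.024] w 21.8 q [ 0.11  0.51  2.01 -0.    0.63  0.25]
```

View pics/w5.png

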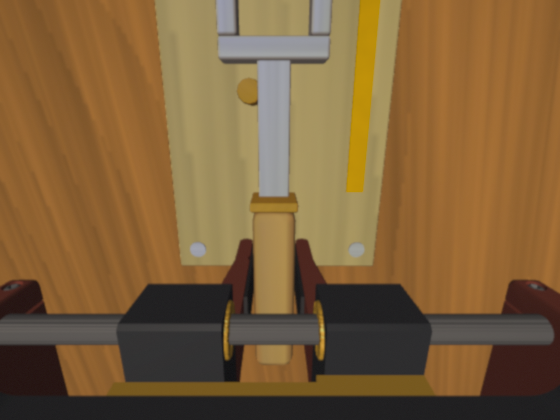

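View pics/s5.png

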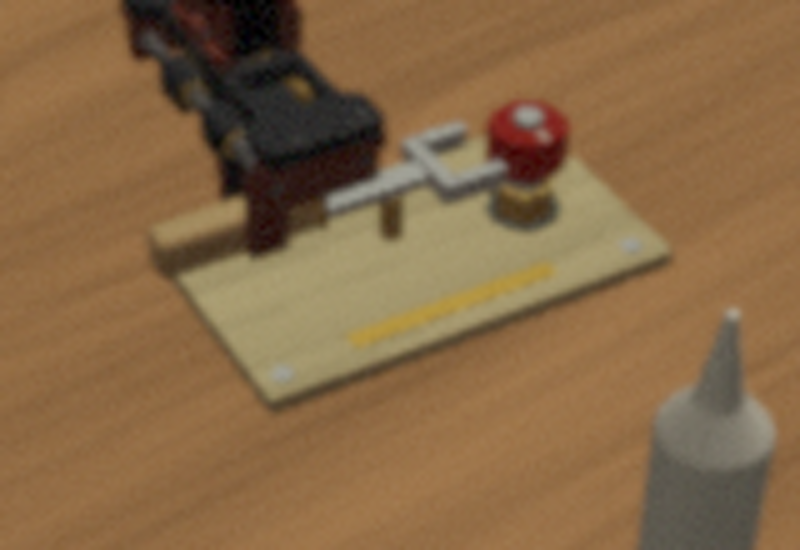

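```bash
cat > m.py <<'E'
from h import *
def meas(zu=None, save=None):
    im=ctrl.get_image('wrist'); q,r,o=tool()
    if save: cv2.imwrite(save,im['color'][:,:,::-1])
    if zu is None: zu=q[2]-2.2
    hsv=cv2.cvtColor(im['color'],cv2.COLOR_RGB2HSV).astype(int); H,S,V=hsv[...,0],hsv[...,1],hsv[...,2]
    g=cv2.GaussianBlur(im['color'],(3,3),0).astype(float)
    # board edges: blue/red ratio separates pale board from bench
    ratio=g[...,2]/(g[...,0]+1)
    L=[];Rr=[];A=[]
    def cross(row,a,b,thr):  # first crossing from a to b
        xs=np.arange(a,b,1 if b>a else -1); v=ratio[row,xs]
        k=np.nonzero(v>thr)[0]
        if len(k)==0 or k[0]==0: return None
        i=k[0]; f=(thr-v[i-1])/(v[i]-v[i-1]); return xs[i-1]+f*(xs[i]-xs[i-1])+0.0
    thr=np.median(ratio[60:200,200:215])*0.5+np.median(ratio[60:200,60:110])*0.5
    for row in range(20,235,3):
        l=cross(row,100,230,thr); rr=cross(row,440,300,thr)
        if l: L.append((l,row))
        if rr: Rr.append((rr,row))
    steel=(S<45)&(V>90)
    for row in range(75,185,3):
        k=np.nonzero(steel[row,240:310])[0]
        if len(k)>8: A.append((240+(k[0]+k[-1])/2,row,len(k)))
    A=np.array(A); 
    hd=[]
    for row in range(40,56):
        k=np.nonzero(steel[row,200:350])[0]; hd.append((200+(k[0]+k[-1])/2,len(k)))
    def line(p,z):
        w=ray(im,np.array(p)[:,:2],z)[:,:2].astype(np.float32); l=cv2.fitLine(w,cv2.DIST_HUBER,0,.01,.01).ravel().astype(float)
        d=l[:2]*np.sign(l[1]); return l[2:],d
    cl,dl=line(L,12); cr,dr=line(Rr,12); ca,da=line(A,zu+11)
    an=lambda d:np.arctan2(d[1],d[0])
    ja=(an(dl)+an(dr))/2; jd=np.array([np.cos(ja),np.sin(ja)]); n=np.array([jd[1],-jd[0]]) # jig +x
    print("zu",round(zu,1),"edge heads",an(dl).round(4),an(dr).round(4),"width",((cr-cl)@n).round(1),"spanner head",an(da).round(4),"shank px",A[:,2].mean())
    mid=(cl+cr)/2; q2=mid@n
    print("stud lateral n:",q2.round(2),"shank lateral at stud:",((ca+da*((np.array([509.7,237.8])-ca)@da))@n).round(2),"shank lat at its mid",(ca@n).round(2),"top est",(np.array([509.7,237.8])@n).round(2))
    hw=ray(im,[(np.mean([a for a,_ in hd]),48)],zu+14)[0]; print("head centre px",np.mean([a for a,_ in hd]).round(2),"lat",(hw[:2]@n).round(2),"along from stud",((hw[:2]-[509.7,237.8])@jd).round(1))
    # post
    m=((S>125)&(H>15)&(H<24)).astype(np.uint8); m[:, :225]=0; m[:,272:]=0; m[:60]=0; m[140:]=0
    return im,o
if __name__=="__main__":
    import sys
    meas(None, sys.argv[1] if len(sys.argv)>1 else None); st()
E
python3 m.py
```

```text
zu 56.1 edge heads 1.4359 1.4362 width 147.9 spanner head 1.4362 shank px 30.972972972972972
stud lateral n: 475.64 shank lateral at stud: 475.06 shank lat at its mid 475.08 top est 473.13
head centre px 273.28 lat 474.98 along from stud -62.4
t 7.2 p [489.   67.1  58.3] yaw -1.705 ydir [ 0.002  0.    -1.   ] F [-1.1 -0.4 -2.2] M [-0.168  0.098 -0.024] w 21.6 q [0.11 0.5  2.01 0.   0.63 0.25]
```

```bash
python3 -m jog '[[0,[0,2,0.05],[0,0,0]],[0,[0,3.6,0.05],[0,0,0]],[0,[0,3.8,0.05],[0,0,0]],[0,[0,3.8,0.05],[0,0,0]]]';python3 m.py pics/w6.png
python3 - <<'E'
from h import *
for i in range(4):
  s=ctrl.get_image('scene'); st()
c=s['color'][:,:,::-1]; cv2.imwrite('pics/s6.png',cv2.resize(c[165:235,265:365],None,fx=8,fy=8,interpolation=cv2.INTER_CUBIC))
E
```

```text
t: 7.6
ee_pos: [489.1, 67.0, 19.9]
orientation: [-1.142, 1.307, -1.308]
ft_force: [0.3, 0.4, -3.0]
width: 22.1
zu 18.0 edge heads 1.436 1.4361 width 147.5 spanner head 1.4358 shank px 31.0
stud lateral n: 475.72 shank lateral at stud: 475.53 shank lat at its mid 475.51 top est 473.14
head centre px 273.19 lat 475.38 along from stud -62.4
t 7.65 p [489.4  67.   20.2] yaw -1.705 ydir [ 0.001  0.    -1.   ] F [-0.5  0.8 -3.2] M [-0.138  0.027  0.002] w 21.8 q [ 0.11  0.58  2.02 -0.    0.55  0.25]
t 7.7 p [489.5  67.   20.3] yaw -1.705 ydir [ 0.002  0.    -1.   ] F [-0.1  0.7 -2.1] M [-0.164  0.101 -0.039] w 21.9 q [0.11 0.58 2.02 0.   0.55 0.25]
t 7.75 p [489.5  67.   20.3] yaw -1.705 ydir [ 0.002  0.    -1.   ] F [ 0.3 -0.7 -2.9] M [-0.138  0.132  0.027] w 22.0 q [0.11 0.58 2.02 0.   0.55 0.25]
t 7.8 p [489.5  67.   20.2] yaw -1.705 ydir [ 0.002  0.    -1.   ] F [ 0.6  0.5 -2.6] M [-0.151  0.103 -0.044] w 21.4 q [ 0.11  0.58  2.02 -0.    0.55  0.25]
t 7.85 p [489.4  67.   20.1] yaw -1.705 ydir [ 0.002  0.    -1.   ] F [-0.1  0.7 -2.5] M [-0.196  0.076  0.06 ] w 22.3 q [ 0.11  0.58  2.02 -0.    0.55  0.25]
```

View pics/w6.png

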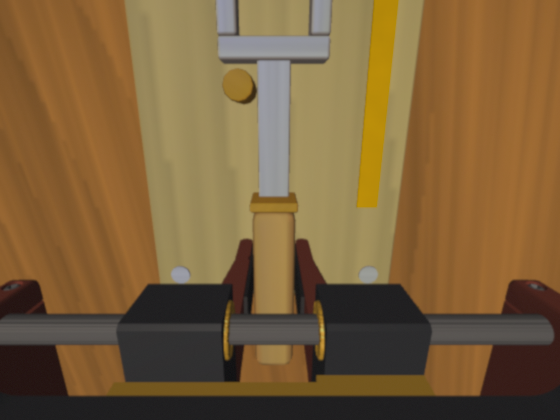

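View pics/s6.png

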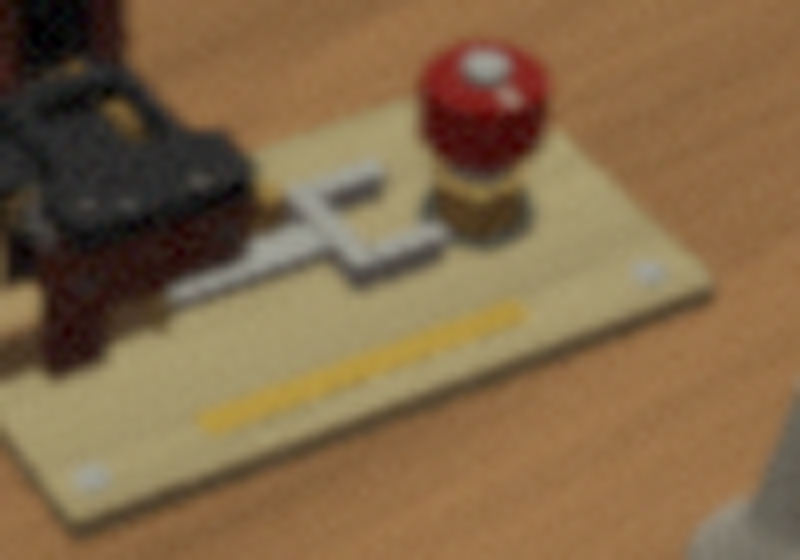

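```bash
python3 -m jog '[[0,[0,0.4,0.02],[0,0,0]],[0,[0,0.5,0.02],[0,0,0]],[0,[0,0.5,0.02],[0,0,0]]]';python3 m.py
```

```text
t: 8.15
ee_pos: [489.1, 66.9, 14.2]
orientation: [-1.142, 1.308, -1.308]
ft_force: [1.0, -0.4, -1.9]
width: 21.9
zu 12.0 edge heads 1.436 1.4361 width 147.4 spanner head 1.4355 shank px 30.972972972972972
stud lateral n: 475.73 shank lateral at stud: 475.58 shank lat at its mid 475.52 top est 473.15
head centre px 273.25 lat 475.44 along from stud -62.5
t 8.2 p [489.1  66.9  14.2] yaw -1.706 ydir [ 0.  0. -1.] F [ 0.7  0.  -1.8] M [ 0.03   0.005 -0.007] w 22.0 q [0.11 0.59 2.02 0.   0.53 0.25]
```

```bash
python3 -m jog '[[0,[-0.5,-0.02,0.02],[0,0,0]],[0,[-1.0,-0.02,0.02],[0,0,0]],[0,[-1.4,-0.02,0.02],[0,0,0]],[0,[-1.4,-0.02,0.02],[0,0,0]]]';python3 m.py; python3 -m jog '[[0,[-0.4,0,0],[0,0,0]],[0,[-0.8,0,0],[0,0,0]],[0,[-0.8,0,0],[0,0,0]]]';python3 m.py pics/w7.png
```

```text
t: 8.6
ee_pos: [491.2, 81.4, 14.4]
orientation: [-1.143, 1.307, -1.307]
ft_force: [0.3, 0.3, -3.0]
width: 21.7
zu 12.2 edge heads 1.4361 1.4365 width 147.4 spanner head 1.4365 shank px 31.0
stud lateral n: 475.77 shank lateral at stud: 475.63 shank lat at its mid 475.65 top est 473.22
head centre px 273.22 lat 475.52 along from stud -47.8
t 8.65 p [491.1  81.2  14.4] yaw -1.705 ydir [ 0.  0. -1.] F [-0.2  0.  -1.2] M [0.008 0.085 0.027] w 22.0 q [0.14 0.59 2.01 0.   0.54 0.27]
t: 8.95
ee_pos: [492.3, 89.1, 14.4]
orientation: [-1.142, 1.307, -1.307]
ft_force: [-1.1, -0.3, -2.8]
width: 21.8
zu 12.2 edge heads 1.436 1.4367 width 147.4 spanner head 1.4361 shank px 30.972972972972972
stud lateral n: 475.78 shank lateral at stud: 475.76 shank lat at its mid 475.73 top est 473.23
head centre px 273.25 lat 475.64 along from stud -40.0
t 9.0 p [492.2  89.   14.4] yaw -1.705 ydir [ 0.  0. -1.] F [-0.2  0.8 -3. ] M [-0.088  0.082  0.026] w 22.0 q [0.16 0.59 2.   0.   0.54 0.29]
```

View pics/w7.png

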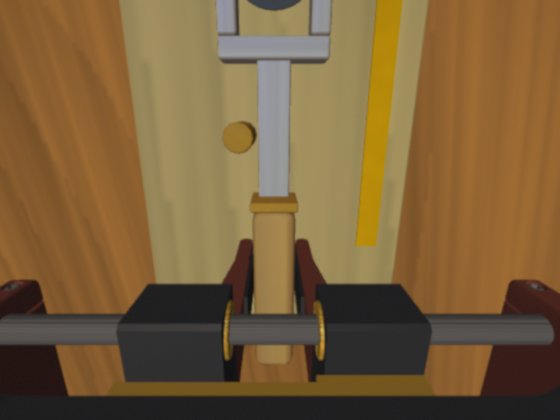

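```bash
python3 -m jog '[[0,[-0.5,0,0],[0,0,0]],[0,[-1.0,0,0],[0,0,0]],[0,[-1.3,0,0],[0,0,0]],[0,[-1.3,0,0],[0,0,0]]]';python3 m.py; python3 -m jog '[[0,[-0.1,0,0],[0,0,0]],[0,[-0.2,0,0],[0,0,0]],[0,[-0.2,0,0],[0,0,0]]]';python3 m.py pics/w8.png
```

```text
t: 9.4
ee_pos: [494.0, 102.1, 14.4]
orientation: [-1.143, 1.307, -1.307]
ft_force: [-0.4, 0.5, -2.6]
width: 21.7
zu 12.2 edge heads 1.4362 1.437 width 147.4 spanner head 1.4363 shank px 31.0
stud lateral n: 475.83 shank lateral at stud: 475.78 shank lat at its mid 475.76 top est 473.3
head centre px 273.22 lat 475.65 along from stud -27.0
t 9.45 p [493.9 101.9  14.4] yaw -1.705 ydir [ 0.  0. -1.] F [ 0.2  0.2 -2.7] M [-0.108  0.085  0.024] w 22.0 q [0.18 0.6  1.99 0.   0.55 0.31]
t: 9.75
ee_pos: [494.2, 103.6, 14.4]
orientation: [-1.142, 1.308, -1.308]
ft_force: [0.0, 1.4, -3.3]
width: 22.0
zu 12.3 edge heads 1.4363 1.4371 width 147.4 spanner head 1.4356 shank px 31.0
stud lateral n: 475.85 shank lateral at stud: 475.84 shank lat at its mid 475.77 top est 473.32
head centre px 273.19 lat 475.67 along from stud -25.5
t 9.8 p [494.2 103.5  14.5] yaw -1.705 ydir [ 0.  0. -1.] F [ 0.9 -0.  -3. ] M [-0.002  0.091  0.028] w 21.8 q [0.18 0.6  1.99 0.   0.55 0.32]
```

View pics/w8.png

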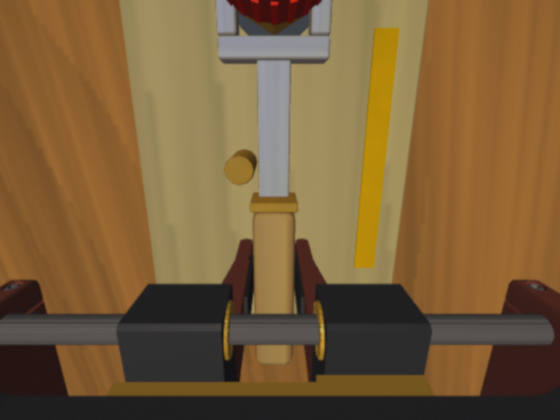

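```bash
for i in 1 2 3; do python3 -m jog '[[0,[-0.05,0,0],[0,0,0]],[0,[-0.05,0,0],[0,0,0]]]' | grep -E "ee_pos|force"; python3 -c "
from h import *
st()"; done
```

```text
ee_pos: [494.2, 104.0, 14.5]
ft_force: [0.7, 0.2, -3.8]
t 10.0 p [494.2 104.   14.5] yaw -1.706 ydir [-0. -0. -1.] F [ 0.7  0.2 -3.8] M [-0.106  0.07   0.022] w 21.9 q [ 0.18  0.6   1.99 -0.    0.55  0.32]
ee_pos: [494.3, 104.6, 14.5]
ft_force: [1.5, 0.2, -2.2]
t 10.2 p [494.3 104.6  14.5] yaw -1.705 ydir [ 0. -0. -1.] F [ 1.5  0.2 -2.2] M [-0.138  0.132  0.026] w 21.9 q [ 0.18  0.6   1.99 -0.    0.55  0.32]
ee_pos: [494.4, 105.1, 14.4]
ft_force: [0.7, 0.1, -2.3]
t 10.4 p [494.4 105.1  14.4] yaw -1.705 ydir [-0.  0. -1.] F [ 0.7  0.1 -2.3] M [-0.117  0.055  0.016] w 21.6 q [0.19 0.6  1.99 0.   0.55 0.32]
```

```bash
for i in 1; do python3 -m jog '[[0,[-0.05,0,0],[0,0,0]],[0,[-0.05,0,0],[0,0,0]]]' | grep -E "ee_pos|force"; done;  python3 m.py pics/w9.png
python3 - <<'E'
import cv2; a=cv2.imread('pics/w9.png')[0:200,170:370]; cv2.imwrite('pics/w9c.png',cv2.resize(a,None,fx=3,fy=3,interpolation=cv2.INTER_CUBIC))
E
```

```text
ee_pos: [494.4, 105.6, 14.4]
ft_force: [-0.0, -0.8, -2.7]
zu 12.2 edge heads 1.4363 1.437 width 147.4 spanner head 1.4357 shank px 31.0
stud lateral n: 475.84 shank lateral at stud: 475.82 shank lat at its mid 475.76 top est 473.31
head centre px 273.22 lat 475.68 along from stud -23.4
t 10.65 p [494.4 105.6  14.4] yaw -1.705 ydir [ 0.  0. -1.] F [-0.  -0.4 -2. ] M [-0.121  0.063 -0.014] w 21.7 q [0.19 0.6  1.99 0.   0.55 0.32]
```

View pics/w9c.png

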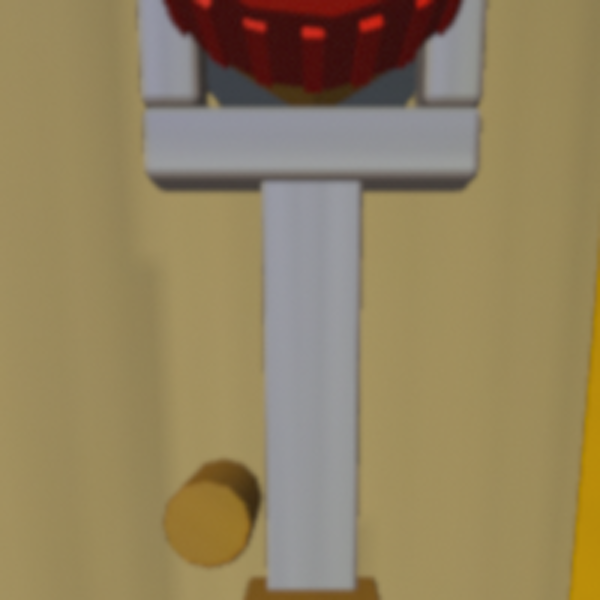

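```bash
for i in 1 2; do python3 -m jog '[[0,[-0.05,0,0],[0,0,0]],[0,[-0.05,0,0],[0,0,0]]]' | grep -E "ee_pos|force"; python3 -c "
from h import *
st()"; done
```

```text
ee_pos: [494.5, 106.1, 14.4]
ft_force: [-0.3, 0.5, -2.3]
t 10.85 p [494.5 106.1  14.4] yaw -1.705 ydir [ 0.  0. -1.] F [-0.3  0.5 -2.3] M [-0.05   0.072  0.039] w 21.9 q [0.19 0.6  1.99 0.   0.55 0.32]
ee_pos: [494.5, 106.4, 14.4]
ft_force: [-0.5, -1.8, -2.4]
t 11.05 p [494.5 106.4  14.4] yaw -1.705 ydir [-0. -0. -1.] F [-0.5 -1.8 -2.4] M [-0.432  0.058 -0.088] w 21.8 q [ 0.19  0.6   1.99 -0.    0.55  0.32]
```

```bash
for i in 1; do python3 -m jog '[[0,[-0.05,0,0],[0,0,0]],[0,[-0.05,0,0],[0,0,0]]]' | grep -E "ee_pos|force"; python3 -c "
from h import *
st()"; done; python3 -m jog '[[0,[0.05,0.03,0],[0,0,0]],[0,[0.05,0.03,0],[0,0,0]]]';python3 m.py
```

```text
ee_pos: [494.4, 106.6, 14.4]
ft_force: [-0.7, -5.1, -1.8]
t 11.25 p [494.4 106.6  14.4] yaw -1.705 ydir [-0.001 -0.001 -1.   ] F [-0.7 -5.1 -1.8] M [-0.931  0.043 -0.019] w 21.4 q [ 0.19  0.6   1.99 -0.    0.55  0.32]
t: 11.45
ee_pos: [494.6, 106.4, 14.2]
orientation: [-1.142, 1.308, -1.308]
ft_force: [-0.7, -2.7, -0.5]
width: 21.3
zu 12.0 edge heads 1.4363 1.4369 width 147.4 spanner head 1.4356 shank px 31.0
stud lateral n: 475.84 shank lateral at stud: 475.81 shank lat at its mid 475.74 top est 473.31
head centre px 273.28 lat 475.69 along from stud -22.6
t 11.5 p [494.5 106.4  14.2] yaw -1.706 ydir [-0. -0. -1.] F [-1.5 -2.8  0.2] M [-0.54   0.103  0.017] w 22.0 q [ 0.19  0.6   1.99 -0.    0.55  0.32]
```

```bash
python3 -m jog '[[0.4,[0,0,0],[0,0,0]],[0.4,[0,0,0],[0,0,0]],[0.8,[0,0,0],[0,0,0]],[0.8,[0,0,0],[0,0,0]],[1,[0,0,0],[0,0,0]],[1,[0,0,0],[0,0,0]],[1,[0,0,0],[0,0,0]],[1,[0,0,0],[0,0,0]]]';python3 m.py pics/w10.png; python3 -m jog '[[1,[0,-4,0],[0,0,0]],[1,[0,-8,0],[0,0,0]],[1,[0,-12,0],[0,0,0]],[1,[0,-12,0],[0,0,0]]]';python3 m.py pics/w11.png
```

```text
t: 12.3
ee_pos: [494.5, 106.5, 14.1]
orientation: [-1.142, 1.308, -1.308]
ft_force: [0.1, -0.1, -1.1]
width: 79.6
zu 11.9 edge heads 1.4361 1.4371 width 147.4 spanner head 1.4356 shank px 31.0
stud lateral n: 475.83 shank lateral at stud: 475.8 shank lat at its mid 475.74 top est 473.29
head centre px 273.25 lat 475.67 along from stud -22.5
t 12.35 p [494.5 106.5  14.1] yaw -1.705 ydir [-0. -0. -1.] F [-0.4 -0.1  0.6] M [-0.138  0.062  0.017] w 83.6 q [0.19 0.6  1.99 0.   0.55 0.32]
t: 12.75
ee_pos: [497.8, 107.2, 138.8]
orientation: [-1.134, 1.302, -1.31]
ft_force: [0.9, 0.1, 0.6]
width: 88.1Traceback (most recent call last):
  File "m.py", line 44, in <module>
    meas(None, sys.argv[1] if len(sys.argv)>1 else None); st()
    ~~~~^^^^^^^^^^^^^^^^^^^^^^^^^^^^^^^^^^^^^^^^^^^^^^^^
  File "m.py", line 28, in meas
    k=np.nonzero(steel[row,200:350])[0]; hd.append((200+(k[0]+k[-1])/2,len(k)))
                                                         ~^^^
IndexError: index 0 is out of bounds for axis 0 with size 0
```

View pics/w11.png

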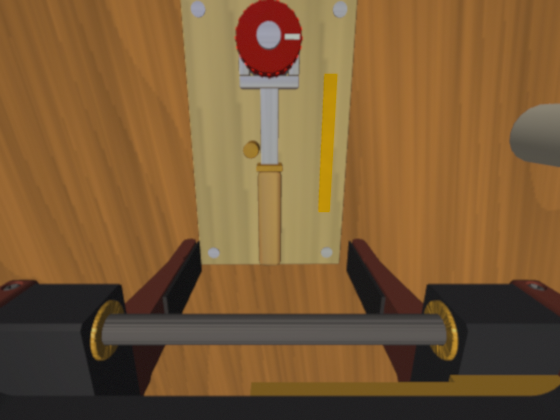

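Run:
```python
from h import *
st()
im=ctrl.get_image('wrist'); hsv=cv2.cvtColor(im['color'],cv2.COLOR_RGB2HSV).astype(int);H,S,V=[hsv[...,i] for i in range(3)]
m=((S<60)&(V>120)).astype(np.uint8); m[:22]=0;m[48:]=0;m[:,:254]=0;m[:,283:]=0
ys,xs=np.nonzero(m); print(len(xs),xs.min(),xs.max(),ys.min(),ys.max(),ray(im,((xs.min()+xs.max())/2,(ys.min()+ys.max())/2),79)[0])
t=ctrl.get_image('top'); print("bottle",ray(t,(253,135),160)[0],ray(t,(256,150),80)[0])
go([512.5,239.1,100],-1.134)
```

```text
t 12.8 p [496.4 106.9 136.5] yaw -1.705 ydir [ 0.006  0.001 -1.   ] F [-0.2 -0.2  0.3] M [-0.058  0.091  0.048] w 87.7 q [0.19 0.38 1.95 0.   0.81 0.32]
496 259 282 22 46 [512.18671241 237.76136233  79.        ]
bottle [760.16133211 134.7091146  160.        ] [742.06949508 131.81724037  80.        ]
shift cm [-13.39, 3.37, 0.04] turn [0.0, -0.571, 0.0]
```

```bash
python3 -m jog '[[1,[-5,1,0],[0,-0.571,0]],[1,[-10,3.4,0],[0,-0.571,0]],[1,[-13.4,3.4,0],[0,-0.571,0]],[1,[-13.4,3.4,0],[0,-0.571,0]],[1,[-13.4,3.4,0],[0,-0.571,0]],[1,[-13.4,3.4,0],[0,-0.571,0]],[1,[-13.4,3.4,0],[0,-0.571,0]]]';python3 - <<'E'
from h import *
st(); go([512.4,238.8,43],-1.134)
E
```

```text
t: 13.6
ee_pos: [512.0, 238.3, 99.4]
orientation: [-1.385, 0.886, -0.884]
ft_force: [-0.4, 0.8, 0.2]
width: 87.8
t 13.6 p [512.  238.3  99.4] yaw -1.138 ydir [-0.001 -0.001 -1.   ] F [-0.4  0.8  0.2] M [-0.08   0.051  0.031] w 87.8 q [ 0.41  0.51  1.84 -0.    0.8  -0.02]
shift cm [-0.02, 5.64, 0.06] turn [0.002, -0.004, 0.0]
```

```bash
python3 -m jog '[[1,[0,2,0],[0,0,0]],[1,[0,4,0],[0,0,0]],[1,[0,5.6,0.05],[0,0,0]],[1,[0,5.6,0.05],[0,0,0]],[1,[0,5.6,0.05],[0,0,0]]]';python3 - <<'E'
from h import *
st(); go([512.4,238.8,43],-1.134)
im=ctrl.get_image('wrist'); cv2.imwrite('pics/w12.png',im['color'][:,:,::-1])
s=ctrl.get_image('scene'); c=s['color'][:,:,::-1]; cv2.imwrite('pics/s12.png',cv2.resize(c[130:235,245:385],None,fx=5,fy=5,interpolation=cv2.INTER_CUBIC))
E
```

```text
t: 14.1
ee_pos: [513.0, 239.2, 44.1]
orientation: [-1.385, 0.883, -0.883]
ft_force: [-0.4, 0.2, 0.0]
width: 87.8
t 14.1 p [513.  239.2  44.1] yaw -1.136 ydir [-0.001 -0.    -1.   ] F [-0.4  0.2  0. ] M [-0.016  0.031 -0.021] w 87.8 q [ 0.42  0.6   1.85  0.    0.69 -0.02]
shift cm [0.01, 0.11, -0.07] turn [0.001, -0.002, -0.0]
```

View pics/s12.png

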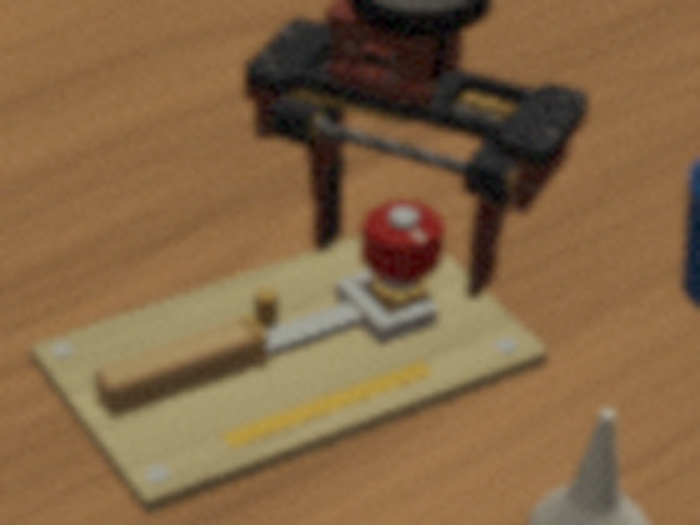

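View pics/w12.png

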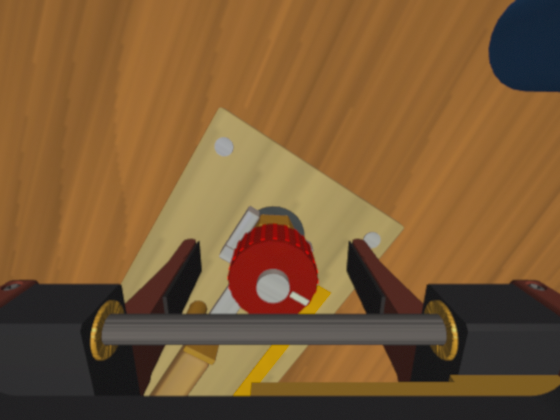

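Knob centre (273,287) sits on the finger midline (274), and the scene view shows the spanner seated on the nut. I'm gripping the knob.

```bash
python3 -m jog '[[0,[0,0.1,0],[0,0,0]],[0,[0,0.1,0],[0,0,0]],[0,[0,0.1,0],[0,0,0]],[0,[0,0.1,0],[0,0,0]],[0,[0,0.1,0],[0,0,0]],[0,[0,0.1,0],[0,0,0]],[0,[0,0.1,0],[0,0,0]],[0,[0,0.1,0],[0,0,0]]]';python3 -m jog '[[0,[0,0,0],[0,0,0]],[0,[0,0,0],[0,0,0]]]'
python3 - <<'E'
from h import *
st()
E
```

```text
t: 15.0
ee_pos: [512.4, 239.3, 43.2]
orientation: [-1.386, 0.883, -0.882]
ft_force: [-2.8, -1.6, 5.4]
width: 45.6
t: 15.2
ee_pos: [512.4, 239.3, 43.1]
orientation: [-1.386, 0.883, -0.882]
ft_force: [-5.3, -1.7, 5.8]
width: 45.3
t 15.2 p [512.4 239.3  43.1] yaw -1.134 ydir [-0.001 -0.    -1.   ] F [-5.3 -1.7  5.8] M [-0.369  0.675 -0.012] w 45.3 q [ 0.42  0.6   1.85  0.    0.69 -0.02]
```

```bash
python3 -m jog '[[0,[0,0,0],[0,0.05,0]],[0,[0,0,0],[0,0.1,0]],[0,[0,0,0],[0,0.15,0]],[0,[0,0,0],[0,0.2,0]]]' >/dev/null; python3 -c "
from h import *
st()"; for i in 1 2 3; do python3 -m jog '[[0,[0,0,0],[0,0.03,0]]]'>/dev/null; python3 -c "
from h import *
st()"; done
```

```text
t 15.6 p [512.5 239.3  43.2] yaw -1.336 ydir [-0.001 -0.    -1.   ] F [-4.3 -1.3  4.5] M [-0.362  0.65   0.165] w 45.8 q [ 0.42  0.6   1.85 -0.    0.69  0.18]
t 15.7 p [512.6 239.3  43.2] yaw -1.366 ydir [-0.001 -0.    -1.   ] F [-2.9 -1.1  4.1] M [-0.346  0.664  0.199] w 45.2 q [ 0.42  0.6   1.85 -0.    0.69  0.21]
t 15.8 p [512.5 239.3  43.2] yaw -1.395 ydir [-0.001 -0.    -1.   ] F [-3.7 -1.4  4.9] M [-0.317  0.745  0.13 ] w 45.3 q [ 0.42  0.6   1.85 -0.    0.69  0.24]
t 15.9 p [512.6 239.3  43.2] yaw -1.425 ydir [-0.001 -0.    -1.   ] F [-4.5 -2.3  4.6] M [-0.329  0.677  0.136] w 45.8 q [ 0.42  0.6   1.85 -0.    0.69  0.27]
```

```bash
cat > s.sh <<'E'
python3 -c "
from h import *
o=ctrl.get_obs(); m=R.from_rotvec(o['orientation']).as_matrix(); print(round(o['t'],2),'yaw',round(np.arctan2(m[1,0],m[0,0]),3),'Mz',o['moment'][2].round(3),'F',o['ft_force'].round(1),'w',round(o['width'],1))"
E
for i in 1 2 3; do python3 -m jog '[[0,[0,0,0],[0,0.04,0]]]'>/dev/null; sh s.sh; done
```

```text
16.0 yaw -1.465 Mz 0.126 F [-4.  -1.5  4.5] w 45.6
16.1 yaw -1.506 Mz 0.129 F [-3.1 -1.6  4.7] w 45.4
16.2 yaw -1.546 Mz 0.101 F [-3.3 -1.8  4.7] w 45.5
```

```bash
for i in 1 2 ; do python3 -m jog '[[0,[0,0,0],[0,0.04,0]]]'>/dev/null; sh s.sh; done
```

```text
16.3 yaw -1.586 Mz 0.105 F [-3.2 -1.2  5.2] w 45.5
16.4 yaw -1.626 Mz 0.106 F [-3.3 -2.1  4.5] w 45.7
```

```bash
for i in 1 2 3; do python3 -m jog '[[0,[0,0,0],[0,0.04,0]]]'>/dev/null; sh s.sh; done
```

```text
16.5 yaw -1.666 Mz 0.148 F [-3.  -1.6  4.3] w 45.8
16.6 yaw -1.706 Mz 0.162 F [-3.6 -1.7  4.9] w 45.8
16.7 yaw -1.746 Mz 0.155 F [-3.4 -1.4  4.1] w 45.6
```

```bash
for i in 1 2 3; do python3 -m jog '[[0,[0,0,0],[0,0.04,0]]]'>/dev/null; sh s.sh; done
```

```text
16.8 yaw -1.786 Mz 0.126 F [-3.7 -1.9  5. ] w 45.4
16.9 yaw -1.826 Mz 0.174 F [-3.9 -1.3  4.5] w 45.3
17.0 yaw -1.865 Mz 0.198 F [-2.6 -1.4  4.2] w 45.7
```

```bash
for i in 1 2; do python3 -m jog '[[0,[0,0,0],[0,0.03,0]]]'>/dev/null; sh s.sh; done
```

```text
17.1 yaw -1.895 Mz 0.272 F [-2.4 -2.3  4.9] w 46.0
17.2 yaw -1.925 Mz 0.289 F [-1.5 -1.9  4.3] w 45.7
```

```bash
for i in 1 2; do python3 -m jog '[[0,[0,0,0],[0,0.03,0]]]'>/dev/null; sh s.sh; done
```

```text
17.3 yaw -1.955 Mz 0.275 F [-2.1 -1.6  4.1] w 45.7
17.4 yaw -1.985 Mz 0.269 F [-2.6 -1.9  3.6] w 45.4
```

```bash
for i in 1 2; do python3 -m jog '[[0,[0,0,0],[0,0.02,0]]]'>/dev/null; sh s.sh; done
```

```text
17.5 yaw -2.005 Mz 0.266 F [-2.1 -1.9  5.3] w 45.8
17.6 yaw -2.025 Mz 0.254 F [-2.5 -2.8  4.7] w 45.2
```

Run:
```python
from h import *
im=ctrl.get_image('wrist'); cv2.imwrite('pics/w13.png',im['color'][:,:,::-1])
```

```text
(no output)
```

View pics/w13.png

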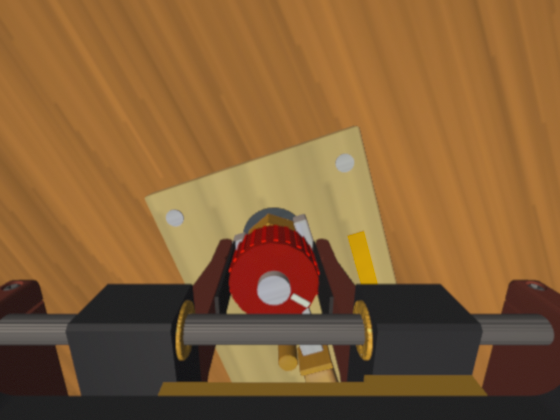

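```bash
for i in 1 2; do python3 -m jog '[[0,[0,0,0],[0,0.02,0]]]'>/dev/null; sh s.sh; done
```

```text
17.75 yaw -2.045 Mz 0.32 F [-1.3 -3.2  4.7] w 45.3
17.85 yaw -2.066 Mz 0.353 F [-1.6 -3.4  4.2] w 45.5
```

Torque is climbing, so the slack is taken up.

```bash
for i in 1 2; do python3 -m jog '[[0,[0,0,0],[0,0.02,0]]]'>/dev/null; sh s.sh; done
```

```text
17.95 yaw -2.086 Mz 0.428 F [-1.9 -4.   5.1] w 45.7
18.05 yaw -2.106 Mz 0.417 F [-1.8 -4.   4.8] w 45.4
```

```bash
for i in 1 2; do python3 -m jog '[[0,[0,0,0],[0,0.02,0]]]'>/dev/null; sh s.sh; done
```

```text
18.15 yaw -2.126 Mz 0.503 F [-1.7 -3.5  3.8] w 45.7
18.25 yaw -2.146 Mz 0.475 F [-1.5 -5.   4.1] w 45.5
```

```bash
for i in 1 2 3; do python3 -m jog '[[0,[0,0,0],[0,0.02,0]]]'>/dev/null; sh s.sh; done
```

```text
18.35 yaw -2.166 Mz 0.534 F [-0.4 -5.4  4.4] w 45.6
18.45 yaw -2.186 Mz 0.614 F [-0.3 -6.   5.3] w 45.7
18.55 yaw -2.206 Mz 0.637 F [-0.6 -5.7  4.7] w 45.8
```

```bash
for i in 1 2 3; do python3 -m jog '[[0,[0,0,0],[0,0.02,0]]]'>/dev/null; sh s.sh; done; for i in 1 2 3; do python3 -m jog '[[0,[0,0,0],[0,0,0]],[0,[0,0,0],[0,0,0]],[0,[0,0,0],[0,0,0]]]'>/dev/null; sh s.sh; done
```

```text
18.65 yaw -2.226 Mz 0.696 F [ 0.6 -5.7  5. ] w 45.5
18.75 yaw -2.245 Mz 0.654 F [ 0.1 -4.5  4.1] w 45.4
18.85 yaw -2.265 Mz 0.769 F [-0.2 -5.2  4. ] w 45.7
19.15 yaw -2.265 Mz 0.549 F [-0.8 -5.7  4.5] w 45.5
19.45 yaw -2.265 Mz 0.549 F [-0.1 -5.7  3.9] w 45.5
19.75 yaw -2.265 Mz 0.508 F [ 0.5 -6.   4.4] w 45.5
```

```bash
for i in 1 2 3; do python3 -m jog '[[0,[0,0,0],[0,0.02,0]]]'>/dev/null; sh s.sh; done; for i in 1 2 3; do python3 -m jog '[[0,[0,0,0],[0,0,0]],[0,[0,0,0],[0,0,0]]]'>/dev/null; sh s.sh; done
```

```text
19.85 yaw -2.285 Mz 0.754 F [-0.2 -5.2  4.1] w 45.6
19.95 yaw -2.305 Mz 0.797 F [-0.2 -5.7  4.2] w 45.9
20.05 yaw -2.325 Mz 0.856 F [ 1.2 -4.8  2.2] w 45.6
20.25 yaw -2.325 Mz 0.609 F [ 1.2 -5.3  3.4] w 45.7
20.45 yaw -2.325 Mz 0.627 F [ 1.  -5.6  2.9] w 45.6
20.65 yaw -2.325 Mz 0.645 F [ 0.9 -5.9  3.5] w 45.5
```

```bash
python3 -m jog '[[0,[0,0,0],[0,0,0]],[0,[0,0,0],[0,0,0]]]'>/dev/null; sh s.sh; python3 -c "
from h import *
im=ctrl.get_image('wrist'); cv2.imwrite('pics/w14.png',im['color'][:,:,::-1])"
python3 -m jog '[[1,[0,0,0],[0,0,0]],[1,[0,0,0],[0,0,0]],[1,[0,0,0],[0,0,0]],[1,[0,0,0],[0,0,0]],[1,[0,0,0],[0,0,0]],[1,[0,0,0],[0,0,0]],[1,[0,0,0],[0,0,0]],[1,[0,0,0],[0,0,0]]]'; sh s.sh
```

```text
20.85 yaw -2.325 Mz 0.625 F [ 1.  -5.   3.2] w 45.7
t: 21.7
ee_pos: [513.0, 239.5, 43.1]
orientation: [-0.753, 1.739, -1.739]
ft_force: [0.4, 0.1, -0.4]
width: 88.2
21.7 yaw -2.325 Mz 0.061 F [ 0.4  0.1 -0.4] w 88.2
```

View pics/w14.png

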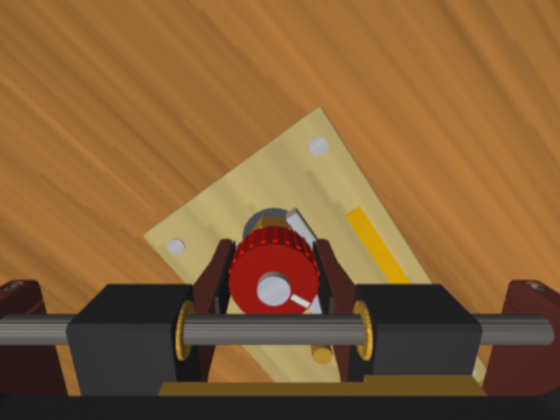

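```bash
python3 -m jog '[[1,[0,-3,0],[0,0,0]],[1,[0,-7,0],[0,0,0]],[1,[0,-12,0],[0,0,0]],[1,[0,-16,0],[0,0,0]],[1,[0,-16,0],[0,0,0]],[1,[0,-16,0],[0,0,0]]]'; python3 -c "
from h import *
st(); go([400,-60,210],-1.9)"
```

```text
t: 22.3
ee_pos: [513.4, 239.7, 204.1]
orientation: [-0.75, 1.738, -1.738]
ft_force: [-0.1, -1.0, -0.8]
width: 87.8
t 22.3 p [513.4 239.7 204.1] yaw -2.324 ydir [ 0.002  0.001 -1.   ] F [-0.1 -1.  -0.8] M [-0.047  0.139 -0.011] w 87.8 q [ 0.42  0.36  1.78 -0.    1.    1.17]
shift cm [29.61, -0.64, 12.24] turn [-0.001, -0.424, -0.002]
```

```bash
python3 -m jog '[[1,[4,0,2],[0,-0.42,0]],[1,[8,0,4],[0,-0.42,0]],[1,[12,0,6],[0,-0.42,0]],[1,[16,0,8],[0,-0.42,0]],[1,[20,0,10],[0,-0.42,0]],[1,[24,0,11],[0,-0.42,0]],[1,[24,0,11],[0,-0.42,0]],[1,[24,0,11],[0,-0.42,0]]]'
python3 - <<'E'
from h import *
st()
t=ctrl.get_image('top'); c=t['color'][:,:,::-1]; cv2.imwrite('pics/t15.png',c); cv2.imwrite('pics/t15c.png',cv2.resize(c[195:285,185:305],None,fx=6,fy=6,interpolation=cv2.INTER_CUBIC))
s=ctrl.get_image('scene'); c=s['color'][:,:,::-1]; cv2.imwrite('pics/s15.png',cv2.resize(c[150:240,240:370],None,fx=6,fy=6,interpolation=cv2.INTER_CUBIC))
im=ctrl.get_image('wrist'); cv2.imwrite('pics/w15.png',im['color'][:,:,::-1])
E
```

```text
t: 23.1
ee_pos: [428.0, -11.2, 202.0]
orientation: [-1.033, 1.454, -1.451]
ft_force: [0.3, 0.3, -0.1]
width: 87.9
t 23.1 p [428.  -11.2 202. ] yaw -1.907 ydir [-0.002  0.    -1.   ] F [ 0.3  0.3 -0.1] M [-0.05   0.052  0.041] w 87.9 q [-0.05  0.16  2.06  0.    0.92  0.28]
```

View pics/t15.png

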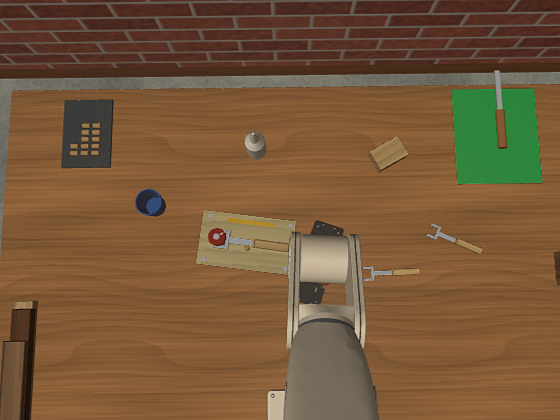

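View pics/s15.png

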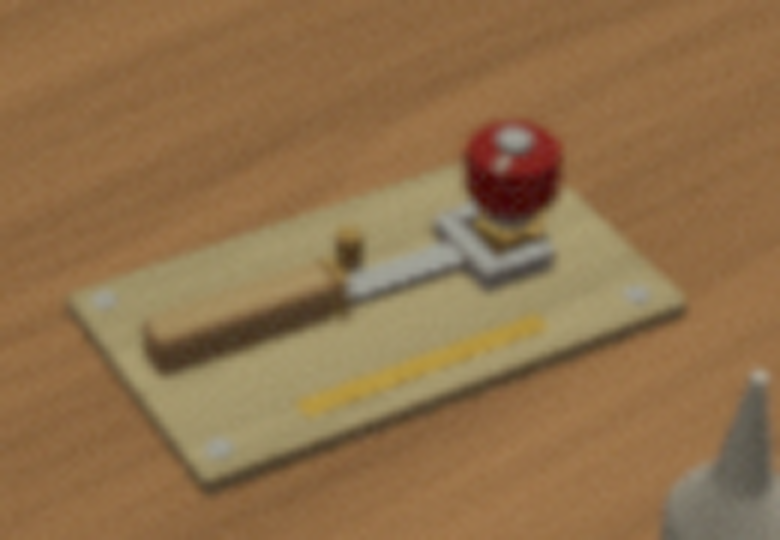

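View pics/w15.png

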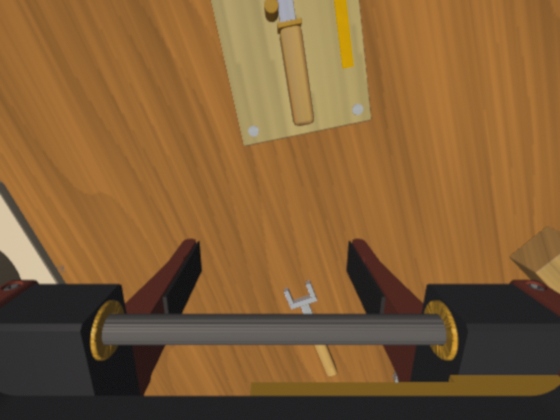

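Views after letting go: the spanner lies flat, still seated on the nut, with its shank against the post. The jam nut's mark has turned clockwise. Bottle (255,145), offcut (389,153) and tin (150,203) are where they started.

```bash
python3 -c "
from workcell import ctrl
print(ctrl.close_job())"
```

```text
the job is handed in; nothing more can be done
None
```

The job is done and handed in at about 23 s of the 72 s allowed. I slid the largest spanner onto the stop nut until it bottomed, pushing with about 5 N, laid it flat on the board beside the post and let it go.

**Tightening:** I turned the jam nut about 1.2 rad clockwise. It began to bear roughly 0.7 rad in, and the slack was taken up by about 0.9 rad. The highest torque I read was 0.86 N m. It held at 0.61 to 0.65 N m for about 0.8 s before I let go, and the nut's mark showed no slip in the grip.

**Last checks:**
- After retreating, the camera views showed the spanner flat and on the nut, with its shank against the post.
- The bottle, offcut and tin stood where they began, and the arm was clear of everything.

**Not confirmed or in disagreement:**
- I did not measure the stop nut's rotation. I put it at roughly 0.15 to 0.2 rad while the slack was taken up, against the 0.3 rad limit. That comes from the torque plateau only.
- The top camera's stud position was about 3 mm off the one from the wrist camera and from contact; I used the latter.
- The wrist camera read the board 147.5 mm wide instead of 150.

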